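Run a locked board carriage home into its test socket

ROBOT

A 7-joint arm with a two-finger parallel gripper is mounted at the origin on a cart in front of the work surface, level with it; the furniture and walls round the work are solid. World frame = base frame: x ahead of the robot, y to its left, z up, the work surface at z = 0. Lengths are in mm, angles in rad, forces in N, time in s.
With the tool pointing down it reaches from about 350 to 900 mm from the base axis. Payload 7.2 kg.
Tool frame: the origin (TCP) lies at the very end of the fingers, on their centre line; the grasp point (between the pads) lies 19 mm behind it (grasp_offset is the distance from the TCP to the grasp point, in mm); z points along the fingers, y is the line along which they close (so a half turn about z gives the same grasp; the last joint's range is limited). The gripper opens to 85 mm and grips with 20 to 120 N. Pads are 22 mm wide; open, the fingers measure 114 mm over their backs; the gripper's body (76 mm by 85 mm) begins 54 mm behind the grasp point. The pads swing forward as they close: fully open they stand 13 mm farther back than shut.
Start: joints at [-1.368, 0.411, -0.013, 1.596, 0.006, 1.134, -0.082], TCP at [167.198, 602.224, 231.297] pointing down, gripper open.
Joint ranges: [-2.95, 2.95], [-0.29, 1.99], [-1.47, 1.44], [0.14, 2.54], [-1.03, 4.17], [0.13, 1.85], [-2.86, 2.86]. Speed limits (rad/s): [2.39, 2.39, 3.01, 3.01, 3.14, 3.14, 3.14].

INTERFACE

Orientations are given as a 3x3 rotation matrix whose columns are the frame's x, y, z axes.
In Python, from bench import sense, capture, finish_job, outline_of, pinpoint, grasp_offset gives the robot as it stands. The module is installed in compiled form; this text tells all that it offers.
- The arm moves only by the tool arm_command, never from a script. Its argument "motion" is a list that holds one entry, the list of rows, each a list of 7 numbers: the opening, from 0 (shut) to 1 (fully open), then the shift along the tool's x, y, z in m, then the turn, a rotation vector about the tool's x, y, z in rad. A call has 1 to 8 rows; each row shifts and turns the commanded pose from where the row before left it, along the tool's axes as they then stand; what a row does not reach is not made up. A row lasts 1/10 s, in which the tool goes at most 50 mm and 8.59 degrees, less where a joint would pass 70% of its speed; a pose out of reach is approached as far as the arm can. A call with a gripper value outside its range is refused whole. The fingers move at their own pace and stop on an object; "squeeze" is the grip in N (left out, the last holds). Time passes only in rows, so rows that do not move let the fingers close. It gives the time, the measured TCP pose, the force, the opening and the grip force at its end, in the units of the state.
- sense(): the state, without advancing time (a new reading comes with each control period).
- capture(name): name is "side" or "top"; returns a dict with "frame" (480x640x3 uint8, blue, green, red), "z_map" (480x640 float32, mm along the optical axis (not along the pixel's ray), 0 where there is no reading), "fx", "fy", "cx", "cy" (pixels), "k1" (the pictures are not rectified: a ray, as slopes to the right and down, at radius r is drawn at 1 + k1 r^2 times it, then the intrinsics apply), "eye" and "rotation" of the camera in the world. Camera axes: x right, y down, z forward; pixel columns grow to the right and rows downward; lengths in mm; the calibration is good to about 2 mm. A picture is of the moment at which its call begins.
- finish_job(): hands the job in; it is judged then, once.
Trained networks look in the newest picture that a camera, given by its name, has taken for a name from the list of things; names that differ only in an ending like _2 or _b are one class to them, and where a whole thing is asked for, a point or a joint stands for the part that bears it (a point fixed in the world has none). Each returns a list of dicts, best first, with "confidence" (0 to 1); they miss things now and then, are a little off and sometimes report something else, mostly with a low value. They report only what shows in the picture. A call takes as long as a camera call.
- outline_of(name, camera): "pixels" (480x640 bool, what is visible of it) and "at" ([column, row] in pixels, amid what is visible of it).
- pinpoint(name, camera): "at" ([column, row] in pixels: a listed point, or the origin of a listed thing).
The state is a dict: "time_s": time; "joint_positions": joint angles; "dq": joint speeds; "tau": joint torques, N m; "eef_pos": TCP position; "tool_rot": TCP orientation; "contact_force": force on the tool from outside, world axes, zero at the start; "torque": the same for the moment, N m; "width": finger opening in mm; "grip_force": force on a finger pad.
Only numpy, scipy, OpenCV 4.12 (cv2) and the standard library are available. Lean on these libraries where they do the work, as an engineer would, in place of code of your own. Each camera call takes 0.05 s, during which the arm holds its last target. There are 200 camera calls.

TASK

The circuit board on the bench slide has to be docked at its test socket. With the fingertips, press the red lock button on the carriage and keep it down while you push the carriage along the rail, in one go without letting it lock again on the way, until it is fully home against the blue end stop; then let the button spring back up so the carriage is locked there. Pick nothing up, do not touch the circuit board, and leave the pliers, flat tin and card packet where they are.

Things in the scene. Friction and masses are not known exactly. Their poses are not given: they have to be found in the camera images.
- slide_unit: Fixed slide, 110 (x) x 344 (y) x 12 mm aluminium base, two steel rods along y; dark end block at -y; blue end stop (46 mm high, beige test socket on it to 78 mm) at +y. Origin on the bench, midway between the blocks' inner faces (140 mm each way). The carriage is pushed to +y. z up; turned up to 0.5 rad from world axes.
- carriage (a joint): Travel of the grey carriage to the slide's +y, m: 0 at the dark block, 0.13 fully home at the blue stop; starts at 0 to 0.045. Its plate is 104 x 150 mm, upper face 50 mm above the bench, middle at slide y = -0.065 + travel. Unlocked it slides with about 1 N; locked, a pin holds it in notches every 10 mm (play 1 mm each way; until the pin drops in, up to 5 mm).
- lock_button (a joint): Travel of the red lock button straight down, in m: 0 when fully up (locked; up to 0.006 at the start if the pin rests on a tooth), 0.011 fully down. From 0.006 on the carriage is free; hold it at about 0.007 to 0.010. It takes about 3 N at the start of travel and 6 N fully down, and springs back when released.
- button_top (a point): Centre of the round top of the red lock button, diameter 30 mm, 67 mm above the bench when up, 17 mm above the carriage plate; it moves with the button and carriage. Axes as the slide's.
- push_tab (a point): Middle of the top edge of the orange push tab's face towards the button. The tab is an upright plate on the carriage, 60 mm wide across the rail, 8 mm thick, 30 mm tall (top 80 mm above the bench). The face looks to the slide's -y, 20 mm ahead (+y) of the button's centre; a fingertip on the button pushes against it. Axes as the slide's.
- board: Green circuit board 50 x 85 mm, with parts up to 24 mm tall, fixed on the carriage ahead of the push tab (its near edge 12 mm beyond the tab). Not to be touched. Origin under its middle.
- pliers: Blue-handled pliers 55 x 157 x 12 mm lying loose on the far side of the slide. Origin under the middle.
- flat_tin: Square olive-brown flat tin, 89 x 89 x 26 mm, loose on the robot's side of the slide. Origin under the middle.
- card_packet: White card box 50 x 86 x 24 mm, loose on the robot's side of the slide. Origin under the middle.

How it is judged:
By the outcome, as a careful person would: the job done as asked, in the order asked, and still so for the second after the job is handed in, with the robot touching nothing.
It also fails if it takes over 40 s, if anything falls off the work surface, if the arm or the gripper's body presses on something with over 40 N, if the wrist force passes 120 N, or if a joint passes its speed limit or range.

## Working session

There is one attempt and no reset: what is moved stays moved. The work goes in short steps, Python scripts to look and compute and a tool call to move; the robot and the scene stay as the last step left them, time stands still between calls to the robot, and variables do not carry over. Pictures are saved under pics/ and viewed, at most 10 in all, crops included, and the job is handed in when it is done.

Besides the shell and the picture viewer there is one more tool, called as a command line: name --argument value ..., lists and objects as JSON in quotes. arm_command: Moves the arm, as the interface text tells. Its arguments: {"type":"object","properties":{"motion":{"type":"array","items":{"type":"array","items":{"type":"array","items":{"type":"number"}}}},"squeeze":{"type":"number"}},"required":["motion"]}

```bash
mkdir -p pics; cat > h.py <<'E'
import numpy as np, cv2
from bench import *
def ray(c,uv):
    d=np.array([(uv[0]-c["cx"])/c["fx"],(uv[1]-c["cy"])/c["fy"]]);s=d.copy()
    for _ in range(20): s=d/(1+c["k1"]*(s@s))
    return np.array([s[0],s[1],1.])
def world(c,uv,z=None):
    r=ray(c,uv);R=np.array(c["rotation"]);e=np.array(c["eye"])
    if z is None:
        u,v=int(round(uv[0])),int(round(uv[1]));p=c["z_map"][v-2:v+3,u-2:u+3];p=p[p>0]
        return e+R@(r*np.median(p)) if p.size else None
    d=R@r; return e+d*(z-e[2])/d[2]
E
python3 - <<'E'
from h import *
np.set_printoptions(precision=1,suppress=True)
s=sense();print(s);print(grasp_offset if not callable(grasp_offset) else grasp_offset())
Z=dict(button_top=67,push_tab=80,slide_unit=0,board=50,pliers=0,flat_tin=0,card_packet=0)
for n in("top","side"):
    c=capture(n);cv2.imwrite(f"pics/{n}0.png",c["frame"]);print(n,c["eye"])
    for k in Z:
        for d in pinpoint(k,n)[:2]: print(k,d["confidence"],d["at"],world(c,d["at"],Z[k]),world(c,d["at"]))
    o=outline_of("lock_button",n)[:1]
    for d in o:
        v,u=np.nonzero(d["pixels"]);P=np.array([world(c,(a,b)) for a,b in zip(u,v) if c["z_map"][b,a]>0])
        print("btn",d["confidence"],len(P),P.mean(0),np.median(P,0),P.min(0),P.max(0))
E
```

```text
{'time_s': 0.0, 'joint_positions': array([-1.4,  0.4, -0. ,  1.6,  0. ,  1.1, -0.1]), 'dq': array([-0.,  0., -0.,  0.,  0., -0., -0.]), 'tau': array([  0. , -60.1,   0.7, -29.9,   0. ,   0. ,   0. ]), 'eef_pos': array([167.1, 601.7, 230.5]), 'tool_rot': array([[-1. ,  0.3, -0. ],
       [ 0.3,  1. , -0. ],
       [-0. , -0. , -1. ]]), 'contact_force': array([ 0.5, -0.6,  0.5]), 'torque': array([ 0.,  0., -0.]), 'grip_force': 0.0, 'width': 85.62655293443517}
18.700000000000003
top [453.8  79.1 906.1]
button_top 0.61 [396.7, 228.2] [560.3 -30.4  67. ] [560.5 -30.6  65.9]
push_tab 0.65 [388.1, 230.0] [556.1 -14.6  80. ] [558.  -16.4  64.7]
push_tab 0.43 [410.7, 298.2] [445.2 -46.7  80. ] [444.6 -55.3  23.3]
slide_unit 0.7 [338.0, 252.2] [528.7  66.6   0. ] [523.   67.5  70. ]
slide_unit 0.35 [346.4, 244.3] [542.4  51.3   0. ] [537.1  52.9  54.1]
board 0.85 [344.4, 246.3] [534.2  56.3  50. ] [533.9  56.4  54.1]
pliers 0.68 [338.2, 178.2] [662.5  62.5   0. ] [662.6  62.5  -0.6]
flat_tin 0.65 [312.1, 340.7] [375.3 115.9   0. ] [377.3 114.9  24. ]
card_packet 0.66 [410.3, 295.7] [448.7 -58.4   0. ] [448.9 -54.7  23.8]
btn 0.68 257 [561.9 -27.7  64.8] [562.3 -27.7  65.6] [548.6 -44.2  46. ] [577.6 -13.   66.4]
side [461.7 732.2 634.7]
button_top 0.63 [298.7, 200.2] [565.6 -39.1  67. ] [569.7 -69.8  44.5]
push_tab 0.76 [303.8, 206.9] [552.8  -4.4  80. ] [553.1  -6.6  78.3]
slide_unit 0.81 [313.6, 275.7] [529.1  68.6   0. ] [527.8  81.5  12.3]
board 0.87 [311.6, 243.6] [534.5  49.2  50. ] [532.3  70.1  67.9]
board 0.21 [409.8, 305.5] [384.4 166.3  50. ] [381.2 143.3  26.2]
pliers 0.56 [237.3, 263.5] [655.8  53.7   0. ] [656.1  52.6  -1.1]
flat_tin 0.59 [410.9, 306.0] [376.1 118.8   0. ] [379.5 143.5  25.6]
card_packet 0.62 [302.2, 202.9] [ 570.4 -122.5    0. ] [559.  -33.2  66.3]
card_packet 0.56 [369.3, 228.6] [444.9 -60.4   0. ] [445.5 -29.8  24.5]
```

View pics/top0.png

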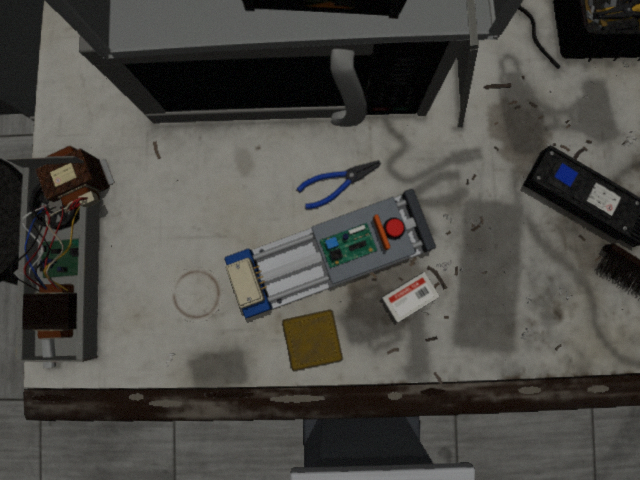

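View pics/side0.png

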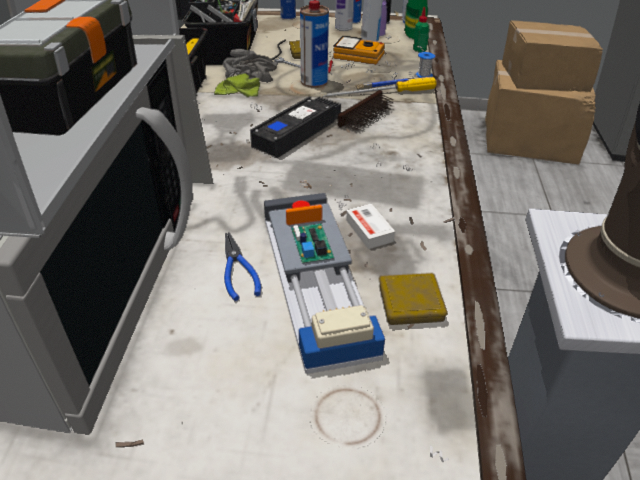

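```bash
python3 - <<'E'
from h import *
np.set_printoptions(precision=2,suppress=True)
print(sense()["tool_rot"])
c=capture("top");f=c["frame"].astype(int);b,g,r=f[...,0],f[...,1],f[...,2]
for n,m in dict(red=(r>110)&(g<60)&(b<60),orange=(r>150)&(g>70)&(g<150)&(b<80),blue=(b>110)&(r<70)&(g<120),green=(g>80)&(r<60)&(b<90)).items():
    k,l,st,ce=cv2.connectedComponentsWithStats(m.astype(np.uint8))
    for i in range(1,k):
        if st[i,4]<25: continue
        v,u=np.nonzero(l==i)
        P=np.array([world(c,(x,y)) for x,y in zip(u,v) if c["z_map"][y,x]>0])
        rect=cv2.minAreaRect(P[:,:2].astype(np.float32))
        print(n,ce[i],st[i,4],np.median(P,0),rect)
# rail direction: rows of base points z 8..16
v,u=np.mgrid[130:330:2,230:450:2]
P=np.array([world(c,(x,y)) for x,y in zip(u.ravel(),v.ravel())])
Q=P[(P[:,2]>8)&(P[:,2]<16)&(P[:,0]>450)&(P[:,0]<640)]
print("base",len(Q),cv2.minAreaRect(Q[:,:2].astype(np.float32)))
Q=P[(P[:,2]>47)&(P[:,2]<53)]
print("plate",len(Q),cv2.minAreaRect(Q[:,:2].astype(np.float32)))
E
```

```text
[[-0.96  0.27 -0.  ]
 [ 0.27  0.96  0.  ]
 [ 0.    0.   -1.  ]]
red [379.56 226.23] 43 [561.71  -1.78  77.79] ((562.353515625, -1.9614124298095703), (38.411346435546875, 5.4285078048706055), 17.245006561279297)
red [394.53 227.02] 210 [562.5  -27.42  65.99] ((562.8038940429688, -27.173511505126953), (24.672685623168945, 26.66886329650879), 87.64734649658203)
red [420.38 281.27] 26 [473.42 -72.72  22.68] ((473.14532470703125, -73.42481231689453), (7.168800354003906, 9.709136962890625), 31.40998649597168)
red [392.39 298.43] 28 [445.66 -23.45  23.09] ((445.28631591796875, -24.215076446533203), (7.481287479400635, 10.451811790466309), 31.942495346069336)
blue [331.62 242.31] 85 [539.92  77.02  69.35] ((539.6126098632812, 77.48677062988281), (13.444375991821289, 16.71527671813965), 20.239643096923828)
green [347.89 244.04] 27 [537.57  50.33  54.55] ((537.8121948242188, 49.59521484375), (4.508276462554932, 26.830181121826172), 24.74676513671875)
green [349.66 256.93] 29 [515.7   49.25  54.4 ] ((516.5509033203125, 47.52369689941406), (16.690914154052734, 8.398265838623047), 88.24720764160156)
base 753 ((546.4921875, 69.273681640625), (184.3719024658203, 297.0552978515625), 3.2532129287719727)
plate 826 ((522.6909790039062, 92.94778442382812), (103.37676239013672, 293.2178649902344), 18.536468505859375)
```

The top view shows the slide running from its dark block at (420,222) to the blue stop at (243,283). The red button is at (396,227), with the orange tab just ahead of it at (381,232). The side view agrees: button at (300,204), tab at (304,213), and a clear path above everything. The rail points along world (-0.317, 0.948), and the button is at about (562.6, -27.3). I'll shut the gripper and turn the tool so its y axis lies along the rail.

arm_command --motion '[[[0,0,0,0,0,0,-0.149],[0,0,0,0,0,0,-0.149],[0,0,0,0,0,0,-0.149],[0,0,0,0,0,0,-0.149],[0,0,0,0,0,0,0],[0,0,0,0,0,0,0]]]' --squeeze 30

```text
time_s: 1.55
eef_pos: [167.4, 602.2, 231.3]
tool_rot: [[-0.949, -0.315, -0.0], [-0.315, 0.949, 0.0], [0.0, 0.0, -1.0]]
contact_force: [-0.3, -0.1, -0.1]
width: -0.2
grip_force: 0.0
```

```bash
cat > to.py <<'E'
from h import *
import sys
np.set_printoptions(precision=2,suppress=True)
s=sense();R=np.array(s["tool_rot"]);print(s["eef_pos"],s["contact_force"],s["width"]);print(R)
print("shift tool mm",R.T@(np.array([float(a) for a in sys.argv[1:4]])-s["eef_pos"]))
E
python3 to.py 563.2 -29.2 130; python3 - <<'E'
from h import *
c=capture("top")
v,u=np.mgrid[180:320:1,215:440:1]
P=np.array([p if (p:=world(c,(x,y))) is not None else [0,0,-99] for x,y in zip(u.ravel(),v.ravel())])
for nm,lo,hi in(("plate",47,52.5),("stop",42,47),("tab",75,83),("sock",76,80)):
    Q=P[(P[:,2]>lo)&(P[:,2]<hi)]; d=np.array([-.317,.948]);a=(Q[:,:2]-[562.6,-27.3])@d
    w=(Q[:,:2]-[562.6,-27.3])@[.948,.317]
    print(nm,len(Q),np.histogram(a,np.arange(-60,290,10))[0])
    if nm=="plate": k=(a<110);print(np.percentile(w[k],[1,50,99]));print(cv2.minAreaRect(Q[k][:,:2].astype(np.float32)))
E
```

```text
[167.37 602.18 231.3 ] [-0.3  -0.12 -0.06] -0.21158563209896142
[[-0.95 -0.32 -0.  ]
 [-0.32  0.95  0.  ]
 [ 0.    0.   -1.  ]]
shift tool mm [-176.71 -723.96  101.2 ]
plate 3305 [  0   0   0   2 251 251 256 221 215 334 185 186 186 192 187 192 185 189
 249   0   0   0   0   0   0   0   0   0   0   1  12   6   2   3]
[-50.33661249  -7.07525596  50.74771347]
((548.4293823242188, 15.146194458007812), (103.56118774414062, 130.35736083984375), 18.54326057434082)
stop 1336 [219 375  27   9  17   6   7   8   8   6   3   6   8   1   6   3   7   7
  34   0   0   0   0   0   0   0   0   0   0  44 158 102 109 107]
tab 544 [  0   0   0   0   0   0   0  12 153   0   0   0   0   0   0   0   0   0
   0   0   0   0   0   0   0   0   0   0   0   0  13 160 145  61]
sock 152 [  0   0   0   0   0   0   0   7 141   0   0   0   0   0   0   0   0   0
   0   0   0   0   0   0   0   0   0   0   0   0   0   0   4   0]
```

arm_command --motion '[[[0,-0.01,-0.04,0,0,0,0],[0,-0.01,-0.04,0,0,0,0],[0,-0.01,-0.04,0,0,0,0],[0,-0.01,-0.04,0,0,0,0],[0,-0.01,-0.04,0,0,0,0],[0,-0.01,-0.04,0,0,0,0],[0,-0.01,-0.04,0,0,0,0],[0,-0.01,-0.04,0,0,0,0]]]'

```text
time_s: 2.4
eef_pos: [345.9, 323.2, 231.6]
tool_rot: [[-0.949, -0.316, 0.0], [-0.316, 0.949, 0.001], [-0.001, 0.001, -1.0]]
contact_force: [1.4, 0.7, -0.8]
width: -0.0
grip_force: 0.0
```

arm_command --motion '[[[0,-0.01,-0.04,0,0,0,0],[0,-0.01,-0.04,0,0,0,0],[0,-0.01,-0.04,0,0,0,0],[0,-0.01,-0.04,0,0,0,0],[0,-0.01,-0.04,0,0,0,0],[0,-0.01,-0.04,0,0,0,0],[0,-0.01,-0.04,0,0,0,0],[0,-0.01,-0.04,0,0,0,0]]]'

```text
time_s: 3.2
eef_pos: [524.1, 45.5, 231.6]
tool_rot: [[-0.949, -0.317, 0.001], [-0.317, 0.949, 0.0], [-0.001, 0.0, -1.0]]
contact_force: [0.2, 1.2, 0.5]
width: 0.1
grip_force: 0.0
```

```bash
python3 to.py 563.2 -29.2 90
```

```text
[524.1   45.54 231.64] [0.16 1.23 0.52] 0.08279490979428196
[[-0.95 -0.32  0.  ]
 [-0.32  0.95  0.  ]
 [-0.    0.   -1.  ]]
shift tool mm [-13.3  -83.29 141.65]
```

arm_command --motion '[[[0,-0.007,-0.042,0,0,0,0],[0,-0.007,-0.042,0,0,0,0],[0,0,0,0.04,0,0,0],[0,0,0,0.04,0,0,0],[0,0,0,0.04,0,0,0],[0,0,0,0.02,0,0,0],[0,0,0,0,0,0,0],[0,0,0,0,0,0,0]]]'

```text
time_s: 4.0
eef_pos: [563.8, -28.3, 91.8]
tool_rot: [[-0.948, -0.318, 0.0], [-0.318, 0.948, -0.0], [-0.0, -0.0, -1.0]]
contact_force: [-0.8, 0.1, -0.4]
width: 0.1
grip_force: 0.0
```

```bash
python3 to.py 563.2 -29.2 68; python3 - <<'E'
from h import *
for n in("top","side"):
    f=capture(n)["frame"]; cv2.imwrite(f"pics/{n}1.png",cv2.resize(f[150:300,250:450],None,fx=3,fy=3,interpolation=2))
a,b=[cv2.imread(f"pics/{n}1.png") for n in("top","side")]
cv2.imwrite("pics/both1.png",cv2.resize(np.hstack([a,b]),(800,300)))
E
```

```text
[563.78 -28.28  91.83] [-0.85  0.11 -0.39] 0.07137583362142286
[[-0.95 -0.32  0.  ]
 [-0.32  0.95 -0.  ]
 [-0.   -0.   -1.  ]]
shift tool mm [ 0.85 -0.68 23.83]
```

View pics/side1.png

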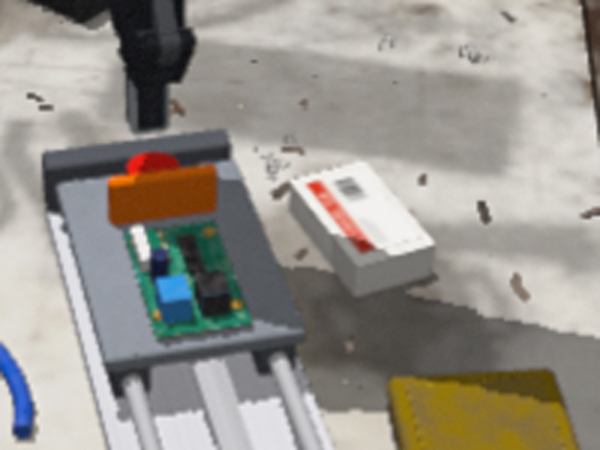

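The shut fingertips at (150,115) stand above the red button at (152,165), behind the tab. I'll lower them to just above the button, then press in small steps.

arm_command --motion '[[[0,0.001,-0.001,0.012,0,0,0],[0,0,0,0.01,0,0,0],[0,0,0,0.003,0,0,0],[0,0,0,0,0,0,0],[0,0,0,0,0,0,0]]]'

```text
time_s: 4.6
eef_pos: [562.4, -29.5, 66.3]
tool_rot: [[-0.948, -0.319, -0.001], [-0.319, 0.948, 0.0], [0.001, 0.0, -1.0]]
contact_force: [-2.0, -0.1, 2.1]
width: 0.3
grip_force: 1.3
```

arm_command --motion '[[[0,0,0,0.003,0,0,0],[0,0,0,0.002,0,0,0],[0,0,0,0,0,0,0],[0,0,0,0,0,0,0]]]'

```text
time_s: 5.0
eef_pos: [562.7, -29.6, 61.3]
tool_rot: [[-0.948, -0.319, -0.0], [-0.319, 0.948, -0.0], [0.0, -0.0, -1.0]]
contact_force: [-1.6, -0.3, 3.3]
width: -0.2
grip_force: 2.0
```

arm_command --motion '[[[0,0,0,0.002,0,0,0],[0,0,0,0.001,0,0,0],[0,0,0,0,0,0,0],[0,0,0,0,0,0,0]]]'

```text
time_s: 5.4
eef_pos: [562.8, -29.6, 58.3]
tool_rot: [[-0.948, -0.32, -0.0], [-0.32, 0.948, -0.0], [0.0, -0.0, -1.0]]
contact_force: [-2.9, -0.2, 4.5]
width: -0.1
grip_force: 2.3
```

```bash
python3 - <<'E'
from h import *
for _ in range(3): capture("top"); s=sense(); print(s["eef_pos"],s["contact_force"])
E
```

```text
[562.75695555 -29.59522336  58.31821432] [-2.78232186 -1.21075535  4.94537682]
[562.75303921 -29.57865456  58.32023523] [-1.91377653 -0.32580679  4.60433458]
[562.77368514 -29.59361096  58.34593853] [-1.66820223 -0.48878637  4.63444441]
```

arm_command --motion '[[[0,0,0.004,0,0,0,0],[0,0,0.006,0,0,0,0],[0,0,0.008,0,0,0,0],[0,0,0.008,0,0,0,0],[0,0,0.008,0,0,0,0],[0,0,0.008,0,0,0,0],[0,0,0.005,0,0,0,0],[0,0,0.003,0,0,0,0]]]'

```text
time_s: 6.35
eef_pos: [546.3, 18.7, 58.2]
tool_rot: [[-0.947, -0.32, -0.001], [-0.32, 0.947, 0.0], [0.0, 0.0, -1.0]]
contact_force: [-3.3, -1.8, 4.2]
width: -0.1
grip_force: 2.3
```

```bash
cat > look.py <<'E'
from h import *
np.set_printoptions(precision=1,suppress=True)
c=capture("top");s=sense();print(s["eef_pos"],s["contact_force"],s["time_s"])
v,u=np.mgrid[180:320:1,215:440:1]
P=np.array([p if (p:=world(c,(x,y))) is not None else [0,0,-99] for x,y in zip(u.ravel(),v.ravel())])
d=np.array([-.319,.948]);a=(P[:,:2]-[562.6,-27.3])@d;w=(P[:,:2]-[562.6,-27.3])@[.948,.319]
print("tcp along",(s["eef_pos"][:2]-[562.6,-27.3])@d)
pl=(P[:,2]>46)&(P[:,2]<54)&(abs(w)>30)&(abs(w)<50)
print("plate w>30",np.histogram(a[pl],np.arange(-40,290,10))[0])
bl=(P[:,2]>40)&(P[:,2]<50)&(abs(w)<50)&(a>150);print("stop/plate",np.histogram(a[bl],np.arange(150,290,5))[0])
tb=(P[:,2]>75)&(P[:,2]<83)&(abs(w)<32);print("tab/sock",np.histogram(a[tb],np.arange(0,290,5))[0])
E
python3 look.py
```

```text
[546.3  19.   58.2] [-3.7 -0.7  4.9] 6.4
tcp along 49.11014155841047
plate w>30 [  0   0   0   0   0   0   0   0   0   0   0   0  21  74 137 143 142 141
 142 142 143 135   2   0   0   0   0   0   2   8   8   8]
stop/plate [ 86  86  83  86  87 156  20   0   0   0   0   0   0   0   0   0   0  68
 103  42  42  37  38  40  40  37  38]
tab/sock [ 0  0  0  0  0  0  0  0  0  0  0  0  0  0  0  0  0  0  0  0  0  0  0  0
  0  0  0  0  0  0  0  0  0  0  0  0  0  0  0  0  0  0  0  0  0  0  0  0
  0 14 60 66 75 61 39 38  0]
```

The carriage is moving: its plate front went from 130 to 181, and the stop is at about 236. I'll keep pushing.

arm_command --motion '[[[0,0,0.005,0,0,0,0],[0,0,0.007,0,0,0,0],[0,0,0.007,0,0,0,0],[0,0,0.007,0,0,0,0],[0,0,0.007,0,0,0,0],[0,0,0.006,0,0,0,0],[0,0,0.004,0,0,0,0],[0,0,0.003,0,0,0,0]]]'

```text
time_s: 7.2
eef_pos: [531.9, 62.0, 58.3]
tool_rot: [[-0.947, -0.32, -0.0], [-0.32, 0.947, 0.0], [0.0, 0.0, -1.0]]
contact_force: [-3.2, -1.3, 4.6]
width: 0.3
grip_force: 2.3
```

```bash
python3 look.py
```

```text
[531.8  62.5  58.3] [-3.7 -0.7  4.4] 7.25
tcp along 94.91754114551875
plate w>30 [  4   0   0   0   0   0   0   0   0   0   0   0   0   0   0   0   0   0
   0   0  36  74 132 141 144 143  76   0  16  16   9   7]
stop/plate [  0   0   0  34  40  43  70  84  85  84  85  87  83  89 140  33   0  62
 100  43  40  40  39  40  38  40  37]
tab/sock [ 0  0  0  0  0  0  0  0  0  0  0  0  0  0  0  0  0  0  0  0  0  0  0  0
  0  0  0  0  0  0  0  0  0  0  0  0  0  0  0  0  0  0  0  0  0  0  0  0
  0 19 58 44 48 46 32 23  0]
```

arm_command --motion '[[[0,0,0.003,0,0,0,0],[0,0,0.003,0,0,0,0],[0,0,0.002,0,0,0,0],[0,0,0.001,0,0,0,0],[0,0,0.001,0,0,0,0]]]'

```text
time_s: 7.75
eef_pos: [528.9, 71.0, 58.3]
tool_rot: [[-0.948, -0.319, 0.0], [-0.319, 0.948, -0.0], [-0.0, -0.0, -1.0]]
contact_force: [-2.9, -3.1, 5.6]
width: -0.1
grip_force: 2.3
```

arm_command --motion '[[[0,0,0.001,0,0,0,0],[0,0,0.001,0,0,0,0],[0,0,0,0,0,0,0]]]'

```text
time_s: 8.05
eef_pos: [528.3, 73.0, 58.3]
tool_rot: [[-0.948, -0.32, -0.0], [-0.32, 0.948, 0.0], [-0.0, 0.0, -1.0]]
contact_force: [-3.6, -1.2, 4.8]
width: -0.1
grip_force: 2.3
```

```bash
python3 look.py
```

```text
[528.2  73.1  58.3] [-2.8 -0.2  5.8] 8.1
tcp along 106.10592125407814
plate w>30 [  0   0   0   0   0   0   0   0   0   0   0   0   0   0   0   0   0   0
   0   0   0   0  32  72 128 142 143 103  13  14   6  12]
stop/plate [  0   0   0   0   0   0   0  32  41  40  63  85  83  86  82  87  94 161
  93  43  41  38  38  40  40  37  38]
tab/sock [ 0  0  0  0  0  0  0  0  0  0  0  0  0  0  0  0  0  0  0  0  0  0  0  0
  0  0  0  0  0  0  0  0  0  0  0  0  1  0  0  0  0  0  0  0  0  0  0  0
  0 22 80 54 59 55 31 15  0]
```

arm_command --motion '[[[0,0,0.001,0,0,0,0],[0,0,0.001,0,0,0,0],[0,0,0.001,0,0,0,0],[0,0,0,0,0,0,0]]]'

```text
time_s: 8.5
eef_pos: [527.6, 75.7, 58.4]
tool_rot: [[-0.948, -0.319, 0.001], [-0.319, 0.948, -0.0], [-0.001, -0.0, -1.0]]
contact_force: [-2.3, -2.0, 5.3]
width: 0.1
grip_force: 2.3
```

arm_command --motion '[[[0,0,0.001,0,0,0,0],[0,0,0.001,0,0,0,0],[0,0,0,0,0,0,0]]]'

```text
time_s: 8.8
eef_pos: [527.6, 77.6, 58.6]
tool_rot: [[-0.948, -0.319, 0.002], [-0.319, 0.948, 0.0], [-0.002, -0.0, -1.0]]
contact_force: [0.6, -3.6, 4.0]
width: 0.2
grip_force: 2.3
```

```bash
python3 look.py
```

```text
[527.5  77.6  58.6] [ 1.4 -3.7  4.4] 8.85
tcp along 110.66058391629288
plate w>30 [  0   0   0   0   0   0   0   0   0   0   0   0   0   0   0   0   0   0
   0   0   0   0   0  48  75 130 143 138  32   6   5   6]
stop/plate [  0   0   0   0   0   0   0   0   7  39  42  48  67  84  84  84  89 129
  77  43  42  38  41  38  39  40  37]
tab/sock [ 0  0  0  0  0  0  0  0  0  0  0  0  0  0  0  0  0  0  0  0  0  0  0  0
  0  0  0  0  0  0  0  0  0  0  0  0  0  0  0  0  0  0  0  0  0  0  0  0
  0 14 62 45 57 61 45 35  0]
```

arm_command --motion '[[[0,0,0.001,0,0,0,0],[0,0,0.001,0,0,0,0],[0,0,0,0,0,0,0]]]'

```text
time_s: 9.15
eef_pos: [526.5, 79.8, 58.4]
tool_rot: [[-0.948, -0.32, 0.001], [-0.32, 0.948, 0.0], [-0.001, -0.0, -1.0]]
contact_force: [1.2, -2.7, 4.3]
width: -0.1
grip_force: 2.3
```

arm_command --motion '[[[0,0,0.001,0,0,0,0],[0,0,0.001,0,0,0,0],[0,0,0,0,0,0,0]]]'

```text
time_s: 9.45
eef_pos: [525.4, 81.6, 58.3]
tool_rot: [[-0.948, -0.32, 0.0], [-0.32, 0.948, 0.0], [-0.0, 0.0, -1.0]]
contact_force: [2.1, -3.0, 5.0]
width: 0.1
grip_force: 2.3
```

```bash
python3 look.py;  python3 - <<'E'
from h import *
a,b=capture("top")["frame"][190:310,230:390],capture("side")["frame"][190:370,260:420]
a,b=[cv2.resize(x,None,fx=2.5*k,fy=2.5*k,interpolation=2) for x,k in((a,1),(b,1))]
b=b[-300:] if 0 else cv2.resize(b,(400,450));a=cv2.copyMakeBorder(a,0,150,0,0,0)
cv2.imwrite("pics/both2.png",np.hstack([a,b]))
E
```

```text
[525.3  81.6  58.3] [ 2.4 -2.2  4.6] 9.5
tcp along 115.10795619510314
plate w>30 [  0   0   0   0   0   0   0   0   0   0   0   0   0   0   0   0   0   0
   0   0   0   0   0   0  66  87 137 137  33   6   6   8]
stop/plate [  0   0   0   0   0   0   0   0   0   0  25  43  41  56  76  81  87 138
  78  42  42  38  39  41  39  40  36]
tab/sock [ 0  0  0  0  0  0  0  0  0  0  0  0  0  0  0  0  0  0  0  0  0  0  0  0
  0  0  0  0  0  0  0  0  0  0  0  0  0  0  0  0  0  0  0  0  0  0  0  0
  0  2 26 72 75 53 44 41  3]
```

View pics/both2.png

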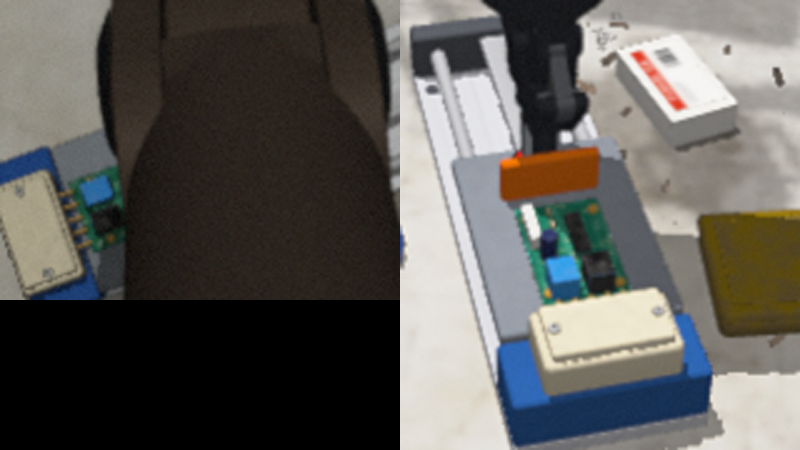

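The carriage plate looks to be at the blue stop, or nearly there: in the right half, the plate edge at (490,335) meets the blue block. I'll push on until the force rises clearly.

arm_command --motion '[[[0,0,0.001,0,0,0,0],[0,0,0.001,0,0,0,0],[0,0,0,0,0,0,0]]]'

```text
time_s: 9.9
eef_pos: [524.6, 83.3, 58.2]
tool_rot: [[-0.948, -0.32, -0.0], [-0.32, 0.948, -0.0], [0.0, 0.0, -1.0]]
contact_force: [0.8, -3.5, 3.8]
width: 0.1
grip_force: 2.8
```

arm_command --motion '[[[0,0,0.001,0,0,0,0],[0,0,0.001,0,0,0,0],[0,0,0,0,0,0,0]]]'

```text
time_s: 10.2
eef_pos: [524.5, 83.4, 58.3]
tool_rot: [[-0.948, -0.318, 0.001], [-0.318, 0.948, -0.002], [-0.0, -0.002, -1.0]]
contact_force: [3.8, -8.4, 3.8]
width: -0.1
grip_force: 5.4
```

```bash
python3 - <<'E'
from h import *
c=capture("side");s=sense();print(s["eef_pos"],s["contact_force"])
for k,z in(("push_tab",80),("board",50),("slide_unit",0)):
    for d in pinpoint(k,"side")[:1]: p=world(c,d["at"],z);print(k,d["confidence"],p,(p[:2]-[562.6,-27.3])@[-.319,.948])
E
```

```text
[524.55115294  83.39046415  58.27824156] [ 3.44168496 -7.90744651  3.02175055]
push_tab 0.97 [518.51728095  93.9963496   80.        ] 129.05132679832616
board 0.88 [496.75147964 154.5116683   50.        ] 193.36313954126695
slide_unit 0.61 [532.53858238  62.00735223   0.        ] 94.25296213168849
```

arm_command --motion '[[[0,0,0.001,0,0,0,0],[0,0,0.001,0,0,0,0],[0,0,0,0,0,0,0]]]'

```text
time_s: 10.7
eef_pos: [524.5, 83.4, 58.3]
tool_rot: [[-0.948, -0.317, 0.002], [-0.317, 0.948, -0.003], [-0.0, -0.004, -1.0]]
contact_force: [5.2, -13.3, 2.6]
width: 0.1
grip_force: 8.1
```

It's firmly home, with 13 N and no further motion. I'll ease the push and raise the fingers while still touching the tab, so the pin drops in place.

arm_command --motion '[[[0,0,-0.002,0,0,0,0],[0,0,0,-0.003,0,0,0],[0,0,0,-0.004,0,0,0],[0,0,0,-0.004,0,0,0],[0,0,0,-0.003,0,0,0],[0,0,0,0,0,0,0]]]'

```text
time_s: 11.3
eef_pos: [523.3, 84.9, 72.0]
tool_rot: [[-0.948, -0.319, -0.002], [-0.319, 0.948, -0.0], [0.002, 0.0, -1.0]]
contact_force: [0.2, -4.7, 2.0]
width: -0.0
grip_force: 2.4
```

arm_command --motion '[[[0,0,-0.004,-0.001,0,0,0],[0,0,-0.004,0,0,0,0],[0,0,0,-0.02,0,0,0],[0,0,0,-0.04,0,0,0],[0,0,0,-0.04,0,0,0],[0,0,0,-0.04,0,0,0],[0,0,-0.04,0,0,0,0],[0,0,-0.04,0,0,0,0]]]'

```text
time_s: 12.1
eef_pos: [553.2, 2.8, 215.0]
tool_rot: [[-0.946, -0.324, 0.003], [-0.324, 0.946, 0.002], [-0.004, 0.001, -1.0]]
contact_force: [0.4, -1.1, -0.3]
width: -0.4
grip_force: 0.0
```

arm_command --motion '[[[0,0,-0.04,0,0,0,0],[0,0,-0.04,0,0,0,0],[0,0,-0.04,0,0,0,0],[0,0,-0.04,0,0,0,0],[0,0,0,0,0,0,0]]]'

```text
time_s: 12.6
eef_pos: [603.5, -156.4, 213.1]
tool_rot: [[-0.95, -0.313, 0.0], [-0.313, 0.95, -0.003], [0.001, -0.003, -1.0]]
contact_force: [-0.4, -0.6, 0.0]
width: -0.1
grip_force: 0.0
```

```bash
python3 look.py; python3 - <<'E'
from h import *
np.set_printoptions(precision=1,suppress=True)
for n in("top","side"):
    c=capture(n)
    for d in outline_of("lock_button",n)[:1]:
        v,u=np.nonzero(d["pixels"]);P=np.array([world(c,(a,b)) for a,b in zip(u,v) if c["z_map"][b,a]>0]);print(n,np.median(P,0),P[:,2].max())
    for k in("pliers","flat_tin","card_packet"):
        for d in pinpoint(k,n)[:1]: print(k,world(c,d["at"],0))
    cv2.imwrite(f"pics/{n}3.png",cv2.resize(c["frame"][180:380,220:440],None,fx=2.7,fy=2.7,interpolation=2))
E
```

```text
[ 603.1 -152.9  212.8] [ 0.3  0.7 -0.4] 12.65
tcp along -132.03615956986292
plate w>30 [  0   0   0   0   0   0   0   0   0   0   0   0   1 138 143 142 140 137
 142 141 143 142 141 143 143 142 141 140  29   6   8  10]
stop/plate [ 83  86  88  85  84  86  86  84  85  86  86  86  87  85  80  85  88 132
  75  43  42  37  40  39  40  38  37]
tab/sock [  0   0   0   0   0   0   0   0   0   0   0   0   0   0   0   0   0   0
   0   0   0   0   0   0   0   3 104  50   0   0   0   0   0   0   0   0
   0   0   0   0   0   0   0   0   0   0   0   0   0  14  65  56  57  45
  41  31   0]
top [527.2  77.2  65.6] 66.54090109342076
pliers [659.5  62.6   0. ]
flat_tin [375.9 115.2   0. ]
card_packet [443.3 -57.6   0. ]
side [527.1  75.6  65.9] 66.89392492166769
pliers [653.8  52.8   0. ]
flat_tin [378.7 121.6   0. ]
card_packet [442.  -63.6   0. ]
```

View pics/top3.png

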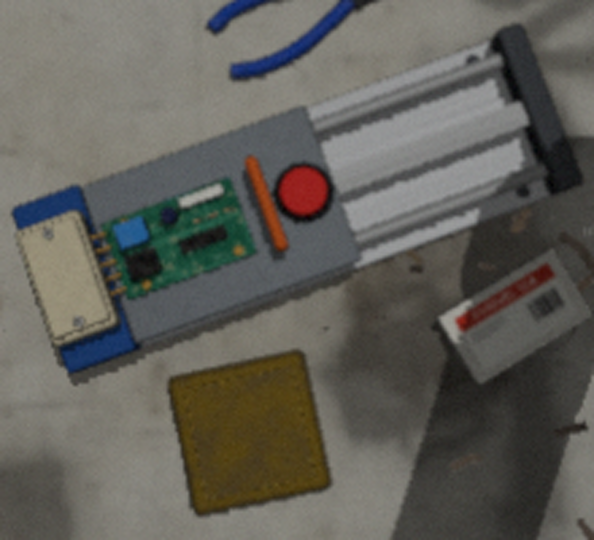

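The carriage sits against the blue stop (edge at about (110,270)). The button at (303,190) is back up at its starting height, and the loose objects are undisturbed. I'll hand it in.

```bash
python3 -c "
from bench import *
print(finish_job())"
```

```text
the job is handed in; nothing more can be done
None
```

The carriage is fully home against the blue stop and locked there with the button back up; the board and the loose items were not touched, and I handed the job in at about 13 s on the robot's clock, with no verdict returned.

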